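# Load the freezing pot and uncover its inner lid

### The arm

A 7-joint arm with a two-finger parallel gripper is mounted at the origin on a cart in front of the work surface, level with it; the furniture and walls round the work are solid. World frame = base frame: x ahead of the robot, y to its left, z up, the work surface at z = 0. Lengths are in m, angles in degrees, forces in N, time in s.
With the tool pointing down it reaches from about 0.425 to 0.875 m from the base axis. Payload 4.7 kg.
Tool frame: the origin (TCP) lies at the centre of the arm's flange, where the gripper is bolted on; the fingertips stand 182 mm ahead of it and the grasp point (between the pads) lies 164 mm ahead of it; z points along the fingers, y is the line along which they close (so a half turn about z gives the same grasp; the last joint's range is limited). The gripper opens to 87 mm and grips with 3 to 60 N. Pads are 19 mm wide; open, the fingers measure 117 mm over their backs; the gripper's body (75 mm by 190 mm) begins 51 mm behind the grasp point.
Start: joints at [75.006, 18.392, -4.016, 83.108, 1.295, 78.541, -3.26], TCP at [0.177, -0.625, 0.405] pointing down, gripper open.
Joint ranges: [-163.93, 163.93], [-17.29, 119.83], [-79.2, 71.16], [3.27, 140.29], [-89.18, 269.18], [5.43, 117.66], [-154.24, 154.24]. Speed limits (degrees/s): [147.25, 147.25, 180, 180, 180, 180, 180].

### API

Orientations are given as [roll, pitch, yaw] about the fixed x, y, z axes, in that order (R = Rz(yaw) Ry(pitch) Rx(roll)).
In Python, from cell import env gives the robot as it stands. The module is installed in compiled form; this text tells all that it offers.
- The arm moves only by the tool step_arm, never from a script. Its argument "steps" is one flat list of numbers, 5 for each row, row after row: the opening, from 0 (shut) to 1 (fully open), then the shift along the tool's x, y, z in mm, then the turn about the tool's z in degrees. In form: [grip, dx, dy, dz, roll, grip, dx, dy, dz, roll, ...]. A call has 1 to 12 rows; each row shifts and turns the commanded pose from where the row before left it, along the tool's axes as they then stand; what a row does not reach is not made up. A row lasts 1/8 s, in which the tool goes at most 62.5 mm and 10.7 degrees, less where a joint would pass 70% of its speed; a pose out of reach is approached as far as the arm can. A call with a gripper value outside its range is refused whole. The fingers move at their own pace and stop on an object; "grip_force" is the grip in N (left out, the last holds). Time passes only in rows, so rows that do not move let the fingers close. It gives the time, the measured TCP pose, the force, the opening and the grip force at its end, in the units of the state.
- env.get_obs(): the state, without advancing time (a new reading comes with each control period).
- env.read_camera(name): name is "scene" or "top" or "wrist"; returns a dict with "image" (400x640x3 uint8, red, green, blue), "camera_matrix" (3x3 intrinsics, pixels), "R" (3x3) and "t" (3): a world point X has camera coordinates R X + t. Camera axes: x right, y down, z forward; pixel columns grow to the right and rows downward; lengths in m; the calibration is good to about 2 mm. The wrist camera is an equidistant fisheye: a pixel r from the principal point sees the ray r / f radians off the axis. A picture is of the moment at which its call begins. There is no depth.
- env.sign_off(): hands the job in; it is judged then, once.
The state is a dict: "time_s": time; "qpos": joint angles; "joint_velocities": joint speeds; "effort": joint torques, N m; "tool_pos": TCP position; "tool_rot": TCP orientation; "force": force on the tool from outside, world axes, zero at the start; "wrist_torque": the same for the moment, N m; "grip_width": finger opening in m; "grasp_force": force on a finger pad.
Only numpy, scipy, OpenCV 4.12 (cv2) and the standard library are available. Lean on these libraries where they do the work, as an engineer would, in place of code of your own. Each camera call takes 0.05 s, during which the arm holds its last target. There are 200 camera calls.

### The job

Put the vial carousel into the freezing pot, fully down on the pot's spindle, then close the pot with the nested lid pair, lowered together as one set (the inner lid's stem carries both) until the inner lid sits flush on the rim. Then take hold of the outer lid's collar and lift the outer lid alone straight up off the stem, leaving the inner lid seated, so that a colleague can plug temperature probes into the inner lid's ports; finish still holding the outer lid, level and still above the pot, with at least 5 cm of air between it and the tip of the stem. Set things down rather than dropping them, and leave everything else on the bench where it stands.

Things in the scene. Friction and masses are not known exactly. Their poses are not given: they have to be found in the camera images.
- pot: fixed round insulated metal freezing pot, 120 mm outside diameter (two small side lugs stand out 7 mm), 98 mm tall, open at the top; mouth 105 mm inside diameter, inner floor 12 mm above the bench. A fixed upright spindle, 10 mm diameter, tapered over its top 8 mm, stands in its middle. Origin: centre of its underside, on the bench; z up
- pot_spindle_tip (a point): tip of the pot's spindle, on the pot's axis, 74 mm above the bench (24 mm below the rim)
- pot_rim (a point): centre of the pot's mouth at the height of its rim, 98 mm above the bench
- carousel_center (a point): vial carousel, loose, about 0.22 kg: a bored spool, 84 mm diameter, 78 mm tall, with eight short capped vials fixed round its hub; stands upright on the bench left or right of the pot. This point: on its axis half-way up, 39 mm above its underside; z up along the axis. Seated on the spindle with its underside on the pot's floor, the point is 51 mm above the pot's underside
- carousel_hub_top (a point): centre of the top of the carousel's hub, 78 mm above its underside. The hub, 24 mm diameter, is the place to grip: its top 30 mm stand bare above the vial caps, which end 48 mm above the underside and lie 24 to 38 mm from the axis. A 13 mm bore goes right through the hub, to go over the pot's spindle
- lid_inner_center (a point): inner lid of the nested lid set, loose, about 0.35 kg: plug ring 101 mm diameter, 9 mm deep, tapered below; flange 116 mm diameter, 6 mm thick, with three small probe ports on top; steel stem. 85 mm tall; starts on the bench on its ring, across the pot from the carousel. This point: on its axis half-way up, 42.5 mm above the ring's lower edge; seated with the flange on the rim, 131.5 mm above the pot's underside
- lid_stem_tip (a point): centre of the top of the inner lid's plain round stem, 18 mm diameter, 70 mm tall, 85 mm above the ring's lower edge; z up along the stem. The stem passes up through the outer lid's collar and stands 30 mm out of it; lifted by this bare end, the inner lid carries the outer one, which merely lies on its flange
- lid_outer_center (a point): outer lid of the set, loose, about 0.20 kg: shallow hood 126 mm diameter, 11 mm tall, whose skirt goes 4 mm down round the inner lid's flange, with a grip collar in the middle. 44 mm tall; this point: on its axis half-way up, 22 mm above the skirt's lower edge, z up. Nested on the inner lid by its weight alone, nothing fastens it; the point is then 9.5 mm below the inner lid's centre point
- lid_collar_top (a point): centre of the top of the outer lid's grip collar, 44 mm above the skirt's lower edge. The collar, 36 mm diameter, rises 33 mm above the hood; a 22 mm hole goes right through it for the inner lid's stem (2 mm play all round)
- cup: bystander, loose: specimen cup with a screw lid, 65 mm wide, 67 mm tall, standing between the pot and the left-hand place; origin at its underside
- counter: bystander, loose: small round hand tally counter, 56 x 67 x 21 mm, between the pot and the right-hand place; origin at its underside
- marker: bystander, loose: marker pen, 135 mm long, 16 mm thick, lying behind the counter; origin at its underside
- flask_a: bystander, loose: small culture bottle, 34 mm wide, 117 mm tall, to the right of the work; origin at its underside
- flask_b: bystander, loose: second small culture bottle, 34 mm wide, 117 mm tall, beside the first; origin at its underside
Things that resemble listed ones, but are neither listed nor needed, are in the scene too. What is shaped like the part that bears carousel_center but black or brown is not meant.

How it is judged (in metres and radians):
On the way, in this order (a step that is already met when the one before it is completed fails the run):
1. the carousel stands fully down on the pot's spindle and has been let go (horizontal distance between carousel_center and pot below 0.004 m and z of carousel_center in the frame of pot between 0.047 and 0.055 m and angle between carousel_center's own z axis and vertical below 0.06 rad and contact force between each of the fingers, the arm and carousel below 0.05 N), for 0.2 s.
2. the lid set closes the pot: the inner lid is seated on the rim with the outer lid still lying on it, and the inner lid has been let go (horizontal distance between carousel_center and pot below 0.004 m and z of carousel_center in the frame of pot between 0.047 and 0.055 m and angle between each of carousel_center, lid_outer_center's own z axis and vertical below 0.06 rad and horizontal distance between lid_inner_center and pot below 0.005 m and z of lid_inner_center in the frame of pot between 0.1285 and 0.1345 m and angle between lid_inner_center's own z axis and vertical below 0.04 rad and horizontal distance between lid_outer_center and lid_inner_center below 0.006 m and distance between lid_outer_center and lid_inner_center below 0.018 m and contact force between each of the fingers, the arm and lid_inner below 0.05 N), for 0.2 s.
At the end, for the whole second after the job is handed in: Carousel down on the spindle (4 mm, 0.06 rad); inner lid seated on the rim (5 mm sideways, 3 mm high, 0.04 rad), untouched; fingers alone hold the outer lid, still, within 0.2 rad of level and 60 mm of the pot axis, its skirt at least 40 mm above the stem tip (horizontal distance between carousel_center and pot below 0.004 m and z of carousel_center in the frame of pot between 0.047 and 0.055 m and angle between carousel_center's own z axis and vertical below 0.06 rad and horizontal distance between lid_inner_center and pot below 0.005 m and z of lid_inner_center in the frame of pot between 0.1285 and 0.1345 m and angle between lid_inner_center's own z axis and vertical below 0.04 rad and contact force between each of the fingers, the arm, lid_outer and lid_inner below 0.05 N and contact force between lid_outer and pot below 0.05 N and contact force between the fingers and lid_outer above 0.5 N and z of lid_outer_center in the frame of lid_inner_center above 0.1045 m and horizontal distance between lid_outer_center and pot_rim below 0.06 m and angle between lid_outer_center's own z axis and vertical below 0.2 rad and linear speed of lid_outer below 0.03 m/s and linear speed of lid_inner below 0.02 m/s); the arm keeps its last pose, push and grip.
It fails at once if the outer lid comes off the inner lid while the inner lid is not seated on the pot (distance between lid_outer_center and lid_inner_center above 0.03 m and not (horizontal distance between lid_inner_center and pot below 0.005 m and z of lid_inner_center in the frame of pot between 0.1285 and 0.1345 m and angle between lid_inner_center's own z axis and vertical below 0.04 rad)).
It fails at once if the carousel is dropped (linear speed of carousel above 0.35 m/s and contact force between each of the fingers, the arm and carousel below 0.02 N).
It fails at once if the inner lid is dropped (linear speed of lid_inner above 0.35 m/s and contact force between each of the fingers, the arm and lid_inner below 0.02 N).
It fails at once if the outer lid is dropped ((linear speed of lid_outer above 0.35 m/s and contact force between each of the fingers, the arm and lid_outer below 0.02 N) and contact force between lid_outer and lid_inner below 0.02 N).
It fails at once if a bystander is pushed more than 25 mm (distance of any of cup, counter, marker, flask_a, flask_b from where it was at the start of the episode above 0.025 m).
It also fails if it takes over 72 s, if anything falls off the work surface, if the arm or the gripper's body presses on something with over 40 N, if the wrist force passes 120 N, or if a joint passes its speed limit or range.

## Working session

There is one attempt and no reset: what is moved stays moved. The work goes in short steps, Python scripts to look and compute and a tool call to move; the robot and the scene stay as the last step left them, time stands still between calls to the robot, and variables do not carry over. Pictures are saved under pics/ and viewed, at most 10 in all, crops included, and the job is handed in when it is done.

Besides the shell and the picture viewer there is one more tool, called after "Request:" in YAML: its name, and indented under it one key for each argument. step_arm: Moves the arm, as the interface text tells. Its arguments: {"type":"object","properties":{"steps":{"type":"array","items":{"type":"number"}},"grip_force":{"type":"number"}},"required":["steps"]}

```bash
mkdir -p pics
cat > h.py <<'E'
from cell import env
import numpy as np, cv2
def cam(n):
    c=env.read_camera(n); return {k:np.array(v) for k,v in c.items()}
def ray(c,u,v):
    K=c['camera_matrix'];R=c['R'];o=-R.T@c['t']
    return o,R.T@np.array([(u-K[0,2])/K[0,0],(v-K[1,2])/K[1,1],1.])
def onz(c,u,v,z):
    o,d=ray(c,u,v); return o+d*(z-o[2])/d[2]
def proj(c,X):
    p=c['R']@np.array(X)+c['t']; p=c['camera_matrix']@(p/p[2]); return p[:2]
def save(n,im): cv2.imwrite('pics/'+n,cv2.cvtColor(im,cv2.COLOR_RGB2BGR))
E
python3 - <<'E'
from h import *
for n in('scene','top'):
    c=cam(n); save(n+'0.png',c['image']); print(n,c['camera_matrix'].round(1).tolist(),(-c['R'].T@c['t']).round(3)); np.savez(n+'0.npz',**c)
o=env.get_obs(); print(o)
E
```

```text
scene [[442.3, 0.0, 317.6], [0.0, 442.3, 191.8], [0.0, 0.0, 1.0]] [-0.267  0.849  0.996]
top [[504.1, 0.0, 328.0], [0.0, 504.1, 199.9], [0.0, 0.0, 1.0]] [-0.355 -0.418  1.673]
{'time_s': 0.1, 'qpos': array([75.00540571, 18.43537169, -4.01435157, 83.16637019,  1.29529193,
       78.54307508, -3.26134207]), 'joint_velocities': array([-0.01359123, -0.08483778, -0.01295198, -0.17718235, -0.11625604,
        0.00074658, -0.03918336]), 'effort': array([-4.11101297e-06, -4.92572987e+01, -4.05687941e-01, -3.13400459e+01,
       -6.41433243e-02,  3.94803251e-02,  5.83424526e-05]), 'tool_pos': array([ 0.17691656, -0.62527292,  0.40377764]), 'tool_rot': array([-1.79900427e+02,  6.16001541e-03,  1.58017566e+01]), 'force': array([ 0.09318748, -0.01373223, -0.21166227]), 'wrist_torque': array([-0.0138149 ,  0.01582675, -0.00281038]), 'grasp_force': 0.0, 'grip_width': 0.08687376929490982}
```

View pics/scene0.png

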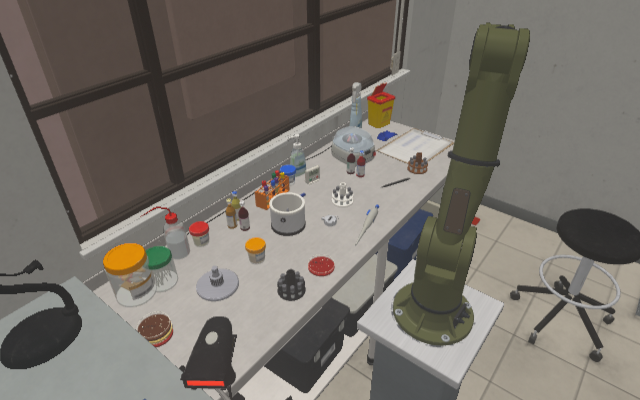

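View pics/top0.png

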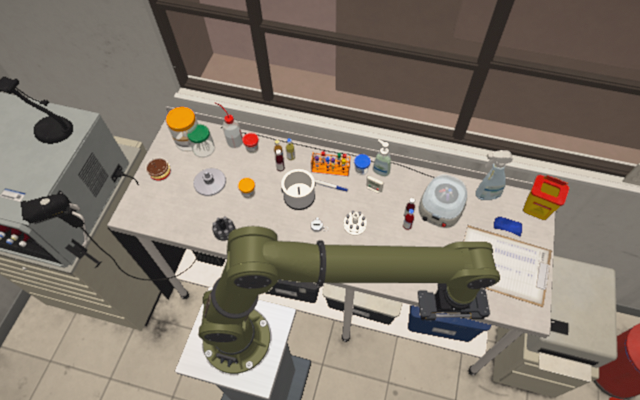

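The carousel candidates are white at top (355,222) / scene (343,193), black at top (222,228) / scene (291,284), and brown at scene (417,163). The white one fits, because black and brown are excluded. The lid set is at top (209,180) / scene (217,282), and the pot at top (298,188) / scene (287,213).

Run:
```python
from h import *
T=np.load('top0.npz');S=np.load('scene0.npz')
def crop(c,u,v,w,h,s): return cv2.resize(c['image'][v:v+h,u:u+w],None,fx=s,fy=s,interpolation=cv2.INTER_CUBIC)
# tiles 5x : 50x60 etc
a=np.hstack([crop(T,u,v,44,50,6) for u,v in((188,157),(276,163),(333,200))])
b=np.hstack([crop(S,u,v,44,50,6) for u,v in((195,257),(265,190),(321,172))])
save('crop.png',np.vstack([a,b])); print(a.shape)
for n,t,s in(('lid',(209,180),(217,282)),('pot',(298,188),(287,213)),('car',(355,222),(343,193))):
    print(n,onz(T,*t,.05).round(3),onz(S,*s,.05).round(3))
```

```text
(300, 792, 3)
lid [0.537 0.299 0.05 ] [0.528 0.325 0.05 ]
pot [ 0.589 -0.041  0.05 ] [ 0.586 -0.046  0.05 ]
car [ 0.501 -0.284  0.05 ] [ 0.503 -0.266  0.05 ]
```

View pics/crop.png

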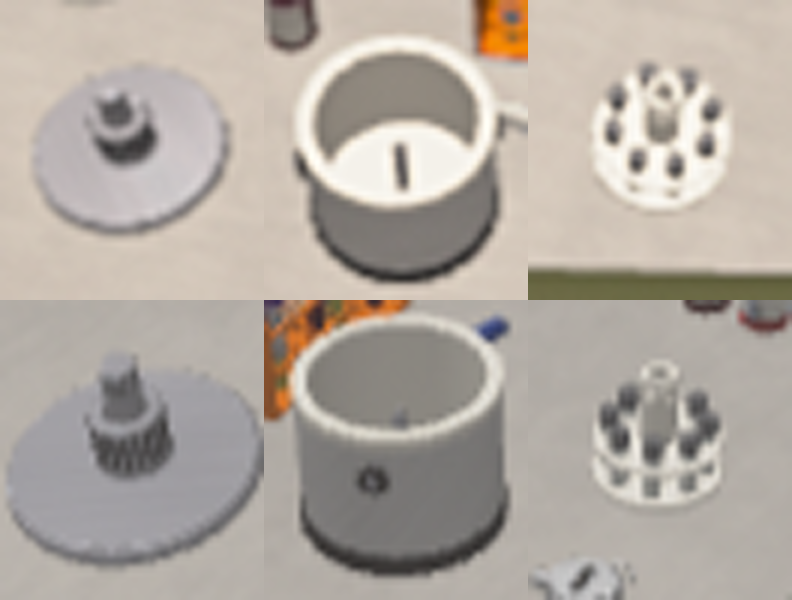

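The crop confirms the white carousel with a bored hub (hub top at crop (664,88)/(659,371)), the pot with its spindle, and the nested lid set with its bare stem.

Run:
```python
from h import *
T=np.load('top0.npz');S=np.load('scene0.npz')
o=.42
for n,t,s,z in(('rim',(298.,183.3),(287.1,202.9),.098),('hub',(355.7,214.7),(342.8,183.8),.078),('stem',(206.8,173.5),(215.2,266.5),.085)):
    print(n,onz(T,t[0]-o,t[1]-o,z).round(4),onz(S,s[0]-o,s[1]-o,z).round(4))
for n,t,z in(('cup',(247,187),.06),('counter',(317,225),.02),('flaskA',(410,203),.117),('flask',(408,214),.117),('markerL',(320,186),.01),('markerR',(347,189),.01),('blk',(223,228),.05)):
    print(n,onz(T,*t,z).round(3))
c=cam('wrist'); save('w0.png',c['image']); print(c['camera_matrix'].round(1).tolist(), c['R'].round(3).tolist(), (-c['R'].T@c['t']).round(3))
ob=env.get_obs();print(ob['tool_pos'],ob['tool_rot'])
```

```text
rim [ 0.5816 -0.0445  0.098 ] [ 0.5833 -0.0442  0.098 ]
hub [ 0.5176 -0.2798  0.078 ] [ 0.5184 -0.2825  0.078 ]
stem [0.544  0.3047 0.085 ] [0.5522 0.3064 0.085 ]
cup [0.538 0.144 0.06 ]
counter [ 0.469 -0.148  0.02 ]
flaskA [ 0.59  -0.461  0.117]
flask [ 0.544 -0.462  0.117]
markerL [ 0.642 -0.112  0.01 ]
markerR [ 0.656 -0.217  0.01 ]
blk [0.356 0.173 0.05 ]
[[309.7, 0.0, 323.9], [0.0, 309.7, 202.9], [0.0, 0.0, 1.0]] [[0.273, -0.962, -0.002], [-0.932, -0.265, 0.248], [-0.239, -0.066, -0.969]] [ 0.241 -0.607  0.384]
[ 0.17691828 -0.62530825  0.40392069] [-1.79917761e+02  4.42935214e-03  1.58004004e+01]
```

View pics/w0.png

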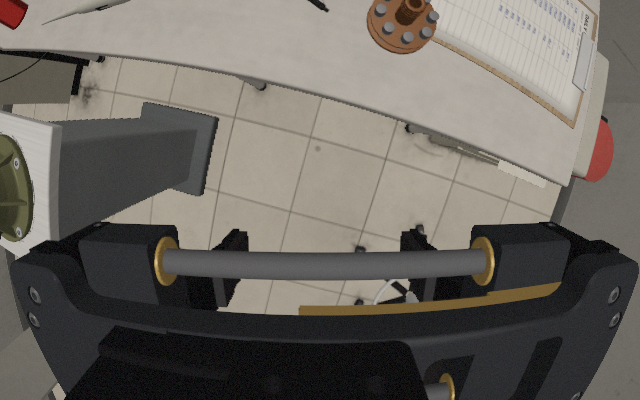

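Request:
step_arm:
  steps: [1, 0, 0, 0, 8, 1, 0, 0, 0, 7.8, 1, 29, -38, 0, 0, 1, 29, -38, 0, 0, 1, 29, -38, 0, 0, 1, 29, -38, 0, 0, 1, 29, -38, 0, 0, 1, 29, -38, 0, 0, 1, 29, -38, 0, 0, 1, 29, -38, 20, 0, 1, 31, -40, 20, 0, 1, 0, 0, 20, 0]

```text
time_s: 1.65
tool_pos: [0.4426, -0.2769, 0.3443]
tool_rot: [-179.9, -0.1, 0.5]
force: [-0.3, -1.3, -0.0]
grip_width: 0.0874
grasp_force: 0.0
```

```bash
cat >> h.py <<'E'
def wray(c,u,v):
    K=c['camera_matrix'];R=c['R'];o=-R.T@c['t']
    x,y=u-K[0,2],v-K[1,2];r=np.hypot(x,y);th=r/K[0,0]
    return o,R.T@np.array([np.sin(th)*x/r,np.sin(th)*y/r,np.cos(th)])
def wonz(c,u,v,z):
    o,d=wray(c,u,v); return o+d*(z-o[2])/d[2]
def wproj(c,X):
    p=c['R']@np.array(X)+c['t']; th=np.arctan2(np.hypot(*p[:2]),p[2]); f=c['camera_matrix']
    return p[:2]/np.hypot(*p[:2])*th*f[0,0]+f[:2,2]
E
python3 - <<'E'
from h import *
c=cam('wrist');np.savez('w1.npz',**c)
ob=env.get_obs();print(ob['tool_pos'],ob['tool_rot'])
print(wproj(c,[.518,-.281,.078]))
u,v=wproj(c,[.518,-.281,.05]).astype(int)
u0,v0=max(0,u-75),max(0,v-65)
im=c['image']; cr=cv2.resize(im[v0:v0+130,u0:u0+150],None,fx=4,fy=4,interpolation=cv2.INTER_CUBIC)
print(u0,v0); save('w1.png',cr); save('w1full.png',im)
E
```

```text
[ 0.44035278 -0.27869112  0.34121187] [-179.83026749    0.21260901    0.28516252]
[330.77217189 114.98485281]
255 51
```

View pics/w1.png

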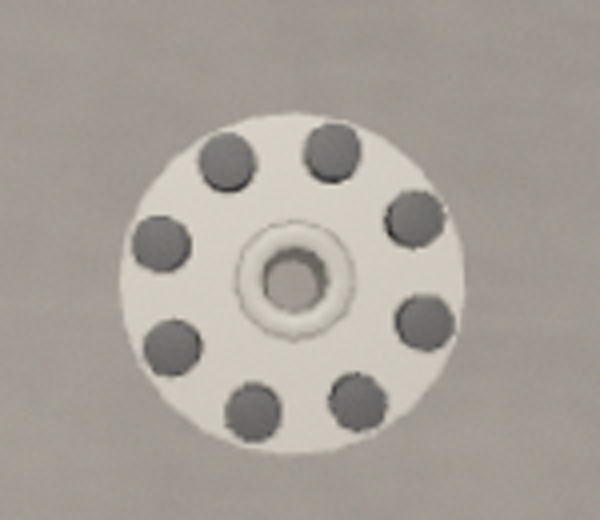

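The crop shows the white carousel from above, with hub ring centre at crop (295,280), i.e. wrist pixel (328.4,120.6).

Run:
```python
from h import *
c=np.load('w1.npz'); print(wonz(c,328.4,120.6,.078))
print((-c['R'].T@c['t']), wonz(c,255+293/4-.4,51+283.5/4-.4,.035))
ob=env.get_obs();print(ob['tool_pos'],ob['tool_rot'],ob['force'])
```

```text
[ 0.5135088  -0.27917995  0.078     ]
[ 0.50935854 -0.27603046  0.32430699] [ 0.51341022 -0.27922973  0.035     ]
[ 0.44035278 -0.27869112  0.34121187] [-179.83026749    0.21260901    0.28516252] [-1.16907147 -0.56843361 -1.50295833]
```

Request:
step_arm:
  steps: [1, 25, 0, 0, 0, 1, 25, 0, 0, 0, 1, 23, 0, 20, 0, 1, 0, 0, 20, 0, 1, 0, 0, 20, 0, 1, 0, 0, 10, 0, 1, 0, 0, 0, 0, 1, 0, 0, 0, 0]

```text
time_s: 2.7
tool_pos: [0.5131, -0.2817, 0.2756]
tool_rot: [179.9, -0.1, -0.0]
force: [0.4, 0.6, 0.4]
grip_width: 0.0868
grasp_force: 0.0
```

Request:
step_arm:
  steps: [1, 0, -2, 15, 0, 1, 0, 0, 15, 0, 1, 0, 0, 11, 0, 1, 0, 0, 0, 0, 0.5, 0, 0, 0, 0, 0.2, 0, 0, 0, 0, 0.2, 0, 0, 0, 0, 0.2, 0, 0, 0, 0, 0.2, 0, 0, 0, 0]
  grip_force: 20

```text
time_s: 3.82
tool_pos: [0.513, -0.2795, 0.2338]
tool_rot: [180.0, -0.0, 0.0]
force: [-0.0, 0.6, -0.1]
grip_width: 0.0447
grasp_force: 0.0
```

Request:
step_arm:
  steps: [0.2, 0, 0, 0, 0, 0.2, 0, 0, 0, 0, 0.2, 0, 0, 0, 0, 0.2, 0, 0, 0, 0, 0.2, 0, 0, 0, 0, 0.2, 0, 0, 0, 0]
  grip_force: 20

```text
time_s: 4.58
tool_pos: [0.513, -0.2794, 0.2337]
tool_rot: [180.0, 0.0, -0.0]
force: [-0.3, 0.1, -0.0]
grip_width: 0.0236
grasp_force: 20.0
```

Request:
step_arm:
  steps: [0.2, 0, 0, -15, 0, 0.2, 0, 0, -30, 0, 0.2, 0, 0, -35, 0, 0.2, 0, 0, -35, 0, 0.2, 0, 0, -15, 0, 0.2, -5, -37, 0, 0, 0.2, -5, -40, 0, 0, 0.2, -5, -40, 0, 0, 0.2, -5, -40, 0, 0, 0.2, -5, -40, 0, 0, 0.2, -3, -38, 0, 0, 0.2, 0, 0, 0, 0]

```text
time_s: 6.08
tool_pos: [0.4844, -0.0406, 0.3634]
tool_rot: [-180.0, 0.1, 0.4]
force: [0.3, -0.7, -1.8]
grip_width: 0.0238
grasp_force: 20.0
```

Run:
```python
from h import *
ob=env.get_obs();print(ob['tool_pos'],ob['tool_rot'],ob['force'],ob['grip_width'],ob['grasp_force'])
c=cam('wrist');np.savez('w2.npz',**c)
save('w2.png',c['image'])
print(wproj(c,[.5825,-.0443,.098]),wproj(c,[.5825,-.0443,.074]))
```

```text
[ 0.48441761 -0.04064366  0.36342444] [-1.79957753e+02  5.02554227e-02  3.71465744e-01] [ 0.25370911 -0.74443024 -1.77896745] 0.023797020934398023 20.00019173246983
[330.05211935  85.69490058] [329.52613639  89.1700261 ]
```

View pics/w2.png

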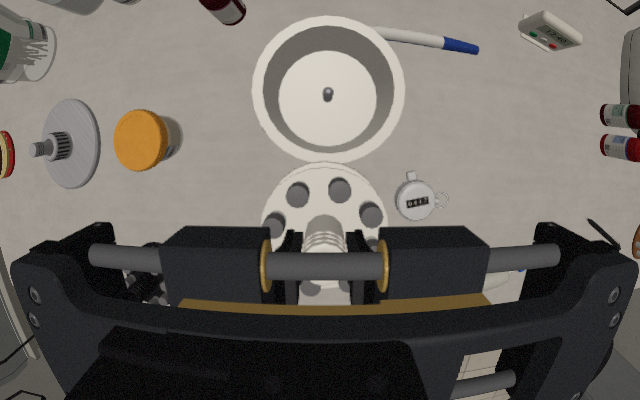

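The wrist view shows the pot mouth centred near (328,89) with the spindle tip at about (328,92). The carousel is held upright below it, and the cup (140,140), lid set (65,145) and counter (415,200) all stand clear.

Run:
```python
from h import *
from scipy.optimize import least_squares
c=np.load('w2.npz'); g=cv2.cvtColor(c['image'],cv2.COLOR_RGB2GRAY)
def circ(z,r,lo=.004,sgn=-1,ctr=(.5825,-.0443),n=90):
    P=[]
    for a in np.linspace(0,2*np.pi,n,endpoint=False):
        rr=np.arange(r-.01,r+.01,.0004); X=[[ctr[0]+q*np.cos(a),ctr[1]+q*np.sin(a),z] for q in rr]
        uv=np.array([wproj(c,x) for x in X],np.float32)
        s=cv2.remap(cv2.GaussianBlur(g,(0,0),.8),uv[:,:1],uv[:,1:],cv2.INTER_LINEAR).ravel().astype(float)
        d=sgn*np.gradient(s); i=d.argmax()
        if d[i]>1.0: P.append([*X[i][:2]])
    P=np.array(P)
    f=least_squares(lambda p:np.hypot(P[:,0]-p[0],P[:,1]-p[1])-p[2],[*ctr,r],loss='soft_l1',f_scale=.0007)
    return f.x.round(4),len(P),np.median(abs(f.fun)).round(5)
print('outer',circ(.098,.060)); print('inner',circ(.098,.0525)); print('floor',circ(.012,.0525,sgn=-1),circ(.012,.0525,sgn=1))
cr=g[80:105,315:342]; m=(cr<110); v,u=np.nonzero(m); print('spindle px',u.mean()+315,v.mean()+80,m.sum(), v.min()+80,v.max()+80)
print(wonz(c,u.mean()+315,v.mean()+80,.070))
```

```text
outer (array([ 0.5812, -0.0428,  0.0608]), 90, np.float64(0.00017))
inner (array([ 0.5896, -0.0451,  0.0544]), 90, np.float64(0.00246))
floor (array([ 0.581 , -0.0429,  0.0518]), 90, np.float64(0.00015)) (array([ 0.5872, -0.0442,  0.0658]), 28, np.float64(0.00027))
spindle px 327.5974025974026 95.27272727272728 77 88 101
[ 0.57750196 -0.04272725  0.07      ]
```

Request:
step_arm:
  steps: [0.2, 30, 0, 0, 0, 0.2, 32, 0, 0, 0, 0.2, 25, 0, 0, 0, 0.2, 8, 0, 0, 0, 0.2, 0, 0, 0, 0, 0.2, 0, 0, 0, 0, 0.2, 0, 0, 0, 0]

```text
time_s: 7.0
tool_pos: [0.5793, -0.0446, 0.3639]
tool_rot: [180.0, 0.0, -0.0]
force: [-0.3, -0.5, -2.0]
grip_width: 0.024
grasp_force: 20.0
```

Request:
step_arm:
  steps: [0.2, 1.4, -1.6, 0, 0, 0.2, 0, 0, 15, 0, 0.2, 0, 0, 20, 0, 0.2, 0, 0, 10, 0, 0.2, 0, 0, 0, 0, 0.2, 0, 0, 0, 0]

```text
time_s: 7.75
tool_pos: [0.5816, -0.0428, 0.319]
tool_rot: [-180.0, -0.0, 0.0]
force: [-0.7, 0.4, -3.1]
grip_width: 0.0239
grasp_force: 20.0
```

Run:
```python
from h import *
ob=env.get_obs();print(ob['tool_pos'],ob['tool_rot'],ob['force'])
```

```text
[ 0.58160353 -0.04279059  0.31898373] [-1.79999970e+02 -3.27243881e-02  6.77840164e-03] [-0.71912848  0.40249925 -3.10177734]
```

Request:
step_arm:
  steps: [0.2, -0.7, 0, 5, 0, 0.2, 0, 0, 8, 0, 0.2, 0, 0, 8, 0, 0.2, 0, 0, 8, 0, 0.2, 0, 0, 0, 0]

```text
time_s: 8.38
tool_pos: [0.5803, -0.0429, 0.2886]
tool_rot: [-180.0, 0.1, 0.0]
force: [-0.2, 0.7, -1.7]
grip_width: 0.0236
grasp_force: 20.0
```

Request:
step_arm:
  steps: [0.2, 0, 0, 10, 0, 0.2, 0, 0, 10, 0, 0.2, 0, 0, 10, 0, 0.2, 0, 0, 8, 0, 0.2, 0, 0, 3.5, 0, 0.2, 0, 0, 0, 0, 0.2, 0, 0, 0, 0]

```text
time_s: 9.25
tool_pos: [0.5809, -0.0428, 0.2486]
tool_rot: [180.0, -0.0, -0.0]
force: [-0.6, -0.5, -2.0]
grip_width: 0.0236
grasp_force: 20.0
```

Request:
step_arm:
  steps: [0.2, 0, 0, 1.5, 0, 0.2, 0, 0, 1.5, 0, 0.2, 0, 0, 1, 0, 0.2, 0, 0, 0, 0]

```text
time_s: 9.75
tool_pos: [0.5808, -0.0428, 0.2457]
tool_rot: [180.0, -0.0, -0.0]
force: [-3.7, -0.1, 7.3]
grip_width: 0.0234
grasp_force: 20.0
```

Request:
step_arm:
  steps: [0.5, 0, 0, 0, 0, 0.5, 0, 0, 0, 0, 0.5, 0, 0, 0, 0, 0.5, 0, 0, 0, 0, 0.5, 0, 0, 0, 0, 0.5, 0, 0, 0, 0, 0.5, 0, 0, 0, 0, 0.5, 0, 0, -10, 0, 0.5, 0, 0, -25, 0, 0.5, 0, 0, -35, 0, 0.5, 0, 0, -40, 0, 0.5, 0, 0, -30, 0]

```text
time_s: 11.25
tool_pos: [0.5808, -0.0426, 0.387]
tool_rot: [180.0, -0.1, 0.0]
force: [-0.6, 0.8, -0.4]
grip_width: 0.0433
grasp_force: 0.0
```

Request:
step_arm:
  steps: [1, -13, -43, 0, 0, 1, -13, -43, 0, 0, 1, -13, -43, 0, 0, 1, -13, -43, 0, 0, 1, -13, -43, 0, 0, 1, -13, -43, 0, 0, 1, -13, -43, 0, 0, 1, -13, -43, 0, 0, 1, 0, 0, 0, 0, 1, 0, 0, 0, 0]

```text
time_s: 12.5
tool_pos: [0.4769, 0.3008, 0.3846]
tool_rot: [180.0, -0.0, 0.0]
force: [0.2, 0.2, 0.9]
grip_width: 0.0873
grasp_force: 0.0
```

Run:
```python
from h import *
ob=env.get_obs();print(ob['tool_pos'],ob['tool_rot'])
c=cam('wrist');np.savez('w3.npz',**c)
u,v=wproj(c,[.548,.306,.03]).astype(int); u0,v0=u-90,max(0,v-70)
print(u0,v0)
save('w3.png',cv2.resize(c['image'][v0:v0+140,u0:u0+190],None,fx=4,fy=4,interpolation=cv2.INTER_CUBIC))
T=cam('top')
np.savez('top3.npz',**T)
```

```text
[0.47685102 0.30081616 0.38460099] [ 1.79961237e+02 -4.20715733e-02  1.00847146e-03]
229 51
```

View pics/w3.png

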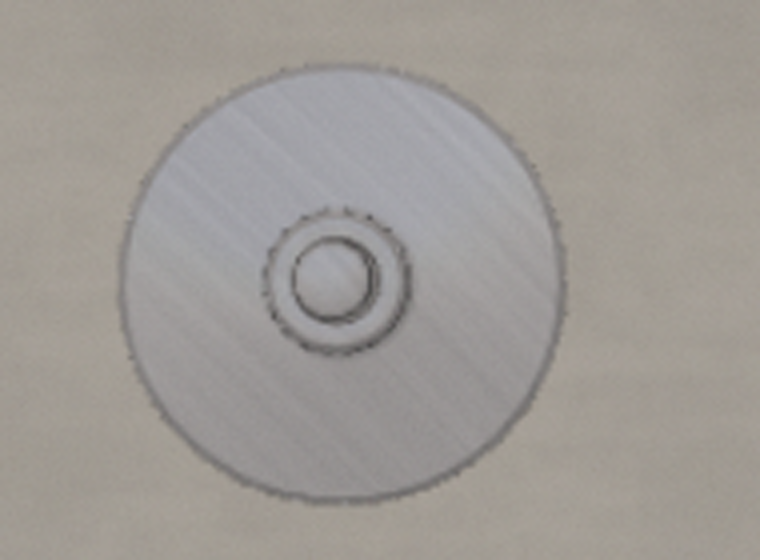

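The view shows the lid set centred in the crop, with stem tip at (331.5,279.5), i.e. pixel (311.4,120.4), and hood centre at pixel (314.4,121.3).

Run:
```python
from h import *
c=np.load('w3.npz'); print(wonz(c,311.4,120.4,.085),wonz(c,314.4,121.3,.02), wonz(c,229+338/4-.4,51+282/4-.4,.055))
```

```text
[0.54825352 0.3120689  0.085     ] [0.5483255  0.31131816 0.02      ] [0.54804742 0.31156569 0.055     ]
```

Request:
step_arm:
  steps: [1, 25, -4, 0, 0, 1, 25, -4, 0, 0, 1, 21, -2.8, 20, 0, 1, 0, 0, 35, 0, 1, 0, 0, 30, 0, 1, 0, 0, 15, 0, 0.7, 0, 0, 0, 0, 0.7, 0, 0, 0, 0]

```text
time_s: 13.6
tool_pos: [0.5482, 0.3121, 0.2857]
tool_rot: [-179.9, -0.1, -0.0]
force: [0.4, 0.1, 0.5]
grip_width: 0.0747
grasp_force: 0.0
```

Request:
step_arm:
  steps: [0.6, 0, 0.5, 15, 0, 0.5, 0, 0, 15, 0, 0.4, 0, 0, 10, 0, 0.4, 0, 0, 4.5, 0, 0.4, 0, 0, 0, 0, 0.1, 0, 0, 0, 0, 0.1, 0, 0, 0, 0, 0.1, 0, 0, 0, 0, 0.1, 0, 0, 0, 0, 0.1, 0, 0, 0, 0, 0.1, 0, 0, 0, 0]
  grip_force: 45

```text
time_s: 14.98
tool_pos: [0.5478, 0.3117, 0.2401]
tool_rot: [-180.0, -0.0, 0.0]
force: [0.6, 0.5, 2.4]
grip_width: 0.017
grasp_force: 45.0
```

Request:
step_arm:
  steps: [0.1, 0, 0, -5, 0, 0.1, 0, 0, -15, 0, 0.1, 0, 0, -25, 0, 0.1, 0, 0, -30, 0, 0.1, 0, 0, -30, 0, 0.1, 0, 0, -20, 0, 0.1, 0, 0, -10, 0, 0.1, 0, 0, 0, 0, 0.1, 0, 0, 0, 0]

```text
time_s: 16.1
tool_pos: [0.5474, 0.3111, 0.3733]
tool_rot: [179.9, 0.1, 0.0]
force: [1.1, 0.5, -5.8]
grip_width: 0.0168
grasp_force: 45.0
```

Request:
step_arm:
  steps: [0.1, 3, 15, 0, 0, 0.1, 4, 35, 0, 0, 0.1, 4, 45, 0, 0, 0.1, 4, 45, 0, 0, 0.1, 4, 45, 0, 0, 0.1, 4, 45, 0, 0, 0.1, 4, 45, 0, 0, 0.1, 4, 40, 0, 0, 0.1, 2, 25, 0, 0, 0.1, 0, 14, 0, 0, 0.1, 0, 0, 0, 0, 0.1, 0, 0, 0, 0]

```text
time_s: 17.6
tool_pos: [0.5805, -0.0409, 0.3747]
tool_rot: [-179.9, 0.0, 0.1]
force: [0.4, 0.4, -5.4]
grip_width: 0.0168
grasp_force: 45.0
```

Run:
```python
from h import *
ob=env.get_obs();print(ob['tool_pos'],ob['tool_rot'],ob['force'])
S=cam('scene');np.savez('s4.npz',**S)
a=cv2.resize(S['image'][150:250,225:350],None,fx=4,fy=4,interpolation=cv2.INTER_CUBIC)
save('s4.png',a)
```

```text
[ 0.58051378 -0.04085534  0.37471131] [-1.79937917e+02  7.33178756e-03  1.25210754e-01] [ 0.43210708  0.35368573 -5.35667132]
```

View pics/s4.png

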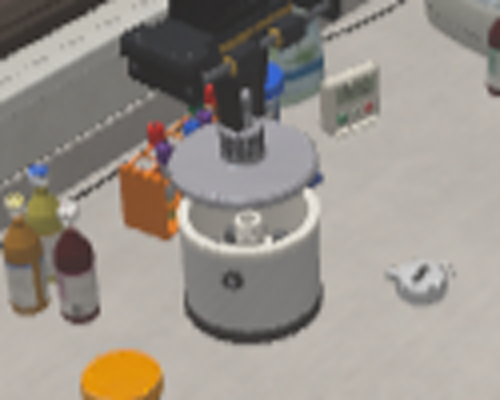

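The lid set hangs level over the pot (disc at crop (245,165)), and the carousel hub is centred in the pot below at (248,225).

Request:
step_arm:
  steps: [0.1, 0.2, 1.9, 5, 0, 0.1, 0, 0, 12, 0, 0.1, 0, 0, 10, 0, 0.1, 0, 0, 3, 0, 0.1, 0, 0, 0, 0, 0.1, 0, 0, 0, 0]

```text
time_s: 18.4
tool_pos: [0.581, -0.0444, 0.3451]
tool_rot: [180.0, -0.0, 0.0]
force: [0.1, 0.0, -5.7]
grip_width: 0.0172
grasp_force: 45.0
```

Request:
step_arm:
  steps: [0.1, -0.3, -1.5, 0, 0, 0.1, 0, 0, 2, 0, 0.1, 0, 0, 0, 0, 0.1, 0, 0, 0, 0]

```text
time_s: 18.9
tool_pos: [0.5806, -0.0429, 0.3427]
tool_rot: [180.0, 0.0, 0.0]
force: [-0.2, -0.2, -3.7]
grip_width: 0.0165
grasp_force: 45.0
```

Request:
step_arm:
  steps: [0.1, 0, 0, 3, 0, 0.1, 0, 0, 3, 0, 0.1, 0, 0, 3, 0, 0.1, 0, 0, 2, 0, 0.1, 0, 0, 0, 0]

```text
time_s: 19.52
tool_pos: [0.5805, -0.043, 0.3315]
tool_rot: [180.0, 0.0, 0.0]
force: [-0.7, 1.1, -5.0]
grip_width: 0.0168
grasp_force: 45.0
```

Request:
step_arm:
  steps: [0.1, 0, 0, 1.5, 0, 0.1, 0, 0, 1, 0, 0.1, 0, 0, 0.7, 0, 0.1, 0, 0, 0, 0]

```text
time_s: 20.02
tool_pos: [0.5806, -0.043, 0.3292]
tool_rot: [180.0, -0.0, -0.0]
force: [-2.6, -0.2, 1.3]
grip_width: 0.0173
grasp_force: 45.0
```

Request:
step_arm:
  steps: [0.65, 0, 0, 0, 0, 0.65, 0, 0, 0, 0, 0.65, 0, 0, 0, 0, 0.65, 0, 0, 0, 0, 0.65, 0, 0, 0, 0, 0.65, 0, 0, 0, 0, 0.65, 0, 0, 0, 0, 0.65, 0, 0, 0, 0, 0.65, 0, 0, 0, 0]

```text
time_s: 21.15
tool_pos: [0.5805, -0.0429, 0.3285]
tool_rot: [180.0, 0.0, 0.0]
force: [-0.6, 1.3, 0.1]
grip_width: 0.0567
grasp_force: 0.0
```

Run:
```python
from h import *
ob=env.get_obs();print(ob['tool_pos'],ob['tool_rot'],ob['force'],ob['grip_width'])
S=cam('scene')
a=cv2.resize(S['image'][150:250,225:350],None,fx=5,fy=5,interpolation=cv2.INTER_CUBIC)
save('s5.png',a)
```

```text
[ 0.58054515 -0.04291764  0.32849151] [1.79996032e+02 4.37368612e-03 4.49101080e-03] [-0.62928271  1.31499571  0.0543728 ] 0.0566774350731243
```

View pics/s5.png

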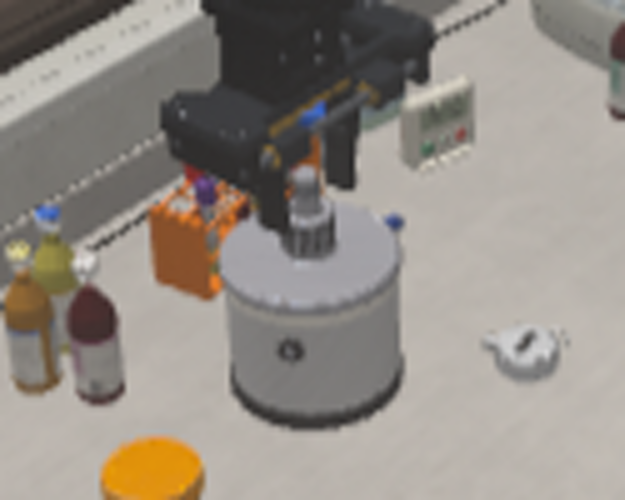

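The lid set sits flush and level on the pot (disc at crop (310,255)), with the stem standing free between the open fingers.

Request:
step_arm:
  steps: [0.65, 0, 0, 10, 0, 0.65, 0, 0, 10, 0, 0.65, 0, 0, 8, 0, 0.65, 0, 0, 3, 0, 0.65, 0, 0, 0, 0, 0.3, 0, 0, 0, 0, 0.3, 0, 0, 0, 0, 0.3, 0, 0, 0, 0, 0.3, 0, 0, 0, 0, 0.3, 0, 0, 0, 0, 0.3, 0, 0, 0, 0]
  grip_force: 25

```text
time_s: 22.58
tool_pos: [0.5806, -0.0429, 0.2978]
tool_rot: [180.0, -0.0, 0.0]
force: [0.3, -0.5, 0.9]
grip_width: 0.0345
grasp_force: 25.0
```

Gripped; lifting slowly at first.

Request:
step_arm:
  steps: [0.3, 0, 0, -2, 0, 0.3, 0, 0, -4, 0, 0.3, 0, 0, -8, 0, 0.3, 0, 0, -8, 0, 0.3, 0, 0, -10, 0, 0.3, 0, 0, -10, 0, 0.3, 0, 0, 0, 0]

```text
time_s: 23.45
tool_pos: [0.581, -0.0429, 0.3408]
tool_rot: [180.0, -0.1, -0.0]
force: [-1.3, -0.3, -2.4]
grip_width: 0.0345
grasp_force: 25.0
```

Request:
step_arm:
  steps: [0.3, 0, 0, -10, 0, 0.3, 0, 0, -12, 0, 0.3, 0, 0, -12, 0, 0.3, 0, 0, -12, 0, 0.3, 0, 0, -14, 0, 0.3, 0, 0, -14, 0, 0.3, 0, 0, -14, 0, 0.3, 0, 0, -10, 0, 0.3, 0, 0, -4, 0, 0.3, 0, 0, 0, 0, 0.3, 0, 0, 0, 0, 0.3, 0, 0, 0, 0]

```text
time_s: 24.95
tool_pos: [0.5805, -0.043, 0.441]
tool_rot: [-180.0, 0.1, 0.0]
force: [0.1, 1.3, -1.8]
grip_width: 0.0344
grasp_force: 25.0
```

Run:
```python
from h import *
ob=env.get_obs();print(ob['tool_pos'],ob['tool_rot'],ob['force'],ob['grip_width'],ob['grasp_force'])
S=cam('scene')
save('s6.png',cv2.resize(S['image'][120:250,225:350],None,fx=4.5,fy=4.5,interpolation=cv2.INTER_CUBIC))
```

```text
[ 0.58045192 -0.04297072  0.44098713] [-1.79996070e+02  5.44791842e-02  2.32298621e-03] [ 0.08709579  1.252043   -1.8294956 ] 0.03444421451597037 24.994917960093517
```

View pics/s6.png

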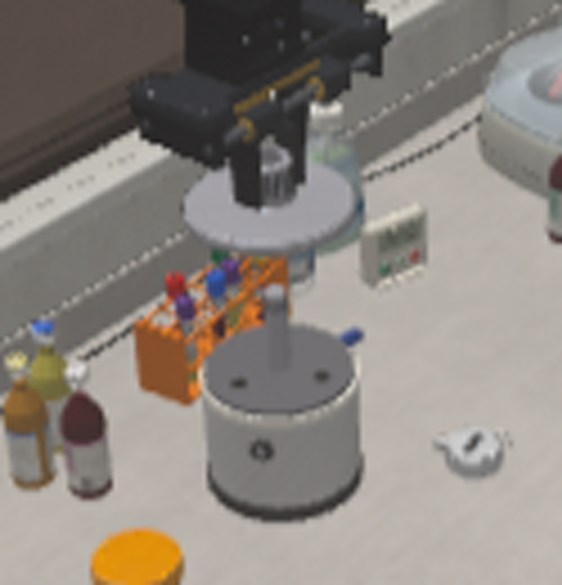

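The outer lid (crop (270,210)) is held level well above the stem tip (274,292). The inner lid sits flush with its ports exposed.

```bash
python3 -c "
from cell import env
print(env.sign_off())"
```

```text
the job is handed in; nothing more can be done
None
```

The job is handed in: the carousel is down on the spindle, the inner lid is seated on the pot, and the outer lid is held level about 69 mm above the stem tip; the sign-off gave no verdict.

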